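# Set the felt press's opening with the wide gauge

### The job

Set the opening of the felt press. First move the clover cutting die from the press's infeed into the open wooden tray; then slide the wide gauge flat under the raised platen, straight between the guide rails, until the line across its blade is level with the platen's front edge, and only then push the platen down until it rests on the blade. Leave the gauge in the press and the other things on the table where they are.

Things in the scene. Friction and masses are not known exactly. Their poses are not given: they have to be found in the camera images.
- press: Hand press, fixed, turned up to 17 degrees. Grey base, steel bed 200 mm wide (y), top 30 mm above the table. Origin at table level below the middle of the platen's front edge; x points away from the robot, into the press; the bed runs from x = -170 mm (infeed end) to +130. Two guide posts, up to 24 mm thick, stand at x = 70, y = +-78 mm, 145 mm above the table.
- throat (a point): Point on the bed (30 mm above the table) below the middle of the platen's front edge; axes as the press (x into the press, z up). Two low dark guide rails, 8 mm high and 8 mm wide, run on the bed along x from -30 to +85 mm, with 60 mm clear between them, centred on y = 0.
- platen (a joint): How far the platen is pushed down (m): 0 fully raised, 28 mm clear above the bed; 10 mm clear reads 0.018; end stop at 0.026. Starts at 0 to 0.008. Aluminium plate, 100 mm (x = 0 to 100 of the press) x 196 x 20 mm. Stiff (about 8 N to push down), stays where it is left.
- knob_top (a point): Centre of the top of the black round push knob (48 mm across, 12 mm thick, on a stem) in the middle of the platen, 50 mm above the platen's underside and 50 mm behind its front edge; moves with the platen.
- wide_gauge: Wide gauge, lying flat: aluminium blade 140 x 50 x 10 mm, with an upright wooden grip on it, 40 (x) x 20 (y) mm, from 10 to 44 mm above the underside. Origin on the underside below the grip's centre; x points to the blade's tip, 85 mm ahead; back end at x = -55 mm. A black line crosses the blade at x = 40 mm, 45 mm from the tip. 0.22 kg.
- wide_gauge_line (a point): Middle of the black line across the wide gauge's blade, taken at the blade's underside; axes as the gauge.
- die: Plywood cutting die, a block 80 x 40 x 26 mm (x, y, z) with a low steel clover on top (3 mm), lying on the press's infeed in front of the rails. Origin in the centre of its underside. About 0.12 kg.
- tray: Open wooden tray, 160 x 130 mm (x, y) outside, 32 mm high, walls and floor 6 mm. Origin in the centre of its underside.
- narrow_gauge: Other gauge: same length and grip as the wide one but its blade no wider than the grip (blade 140 x 20 x 10 mm, aluminium, wooden grip 40 x 20 x 34 mm). Origin under the grip, x towards the tip. Not needed; a bystander.
- mug: White mug, 80 mm across, 90 mm high, handle at its +y. Origin under its centre. Bystander.
- bottle: White glue bottle, 56 mm across, 150 mm high, origin under its centre. Bystander.
- jar: Clear jar with a steel lid, 64 mm across, 90 mm high, origin under its centre. Bystander.
- glue_gun: White glue gun lying on its side, barrel about 150 mm along its x (nozzle +x), handle to -y, 34 mm high. Origin on the table under the barrel. Bystander.
- brush: Brush lying on the table, about 200 mm long. Bystander.
Mind the look-alikes: they are no part of the job. Several things have the shape of the die; the one meant has the colours described above.

How it is judged:
By the outcome, as a careful person would: the job done as asked, in the order asked, and still so for the second after the job is handed in, with the robot touching nothing.
It also fails if it takes over 72 s, if anything falls off the work surface, if the arm or the gripper's body presses on something with over 40 N, if the wrist force passes 120 N, or if a joint passes its speed limit or range.

### The arm

A 7-joint arm with a two-finger parallel gripper is mounted at the origin on the work surface. World frame = base frame: x ahead of the robot, y to its left, z up, the work surface at z = 0. Lengths are in mm, angles in degrees, forces in N, time in s.
With the tool pointing down it reaches from about 400 to 900 mm from the base axis. Payload 5.5 kg.
Tool frame: the origin (TCP) lies midway between the tips of the shut fingers; the grasp point (between the pads) lies 19 mm behind it (grasp_offset is the distance from the TCP to the grasp point, in mm); z points along the fingers, y is the line along which they close (so a half turn about z gives the same grasp; the last joint's range is limited). The gripper opens to 92 mm and grips with 3 to 60 N. Pads are 19 mm wide; open, the fingers measure 130 mm over their backs; the gripper's body (75 mm by 190 mm) begins 47 mm behind the grasp point.
Start: joints at [-59.977, 28.699, -24.465, 88.831, 12.651, 65.22, -12.049], TCP at [167.566, 628.03, 226.729] pointing down, gripper open.
Joint ranges: [-164.97, 164.97], [-17.58, 116.51], [-87.97, 89.64], [11.32, 138.91], [-80.73, 260.73], [10.89, 115.49], [-147.41, 147.41]. Speed limits (degrees/s): [147.25, 147.25, 180, 180, 180, 180, 180].

### API

Orientations are given as [roll, pitch, yaw] about the fixed x, y, z axes, in that order (R = Rz(yaw) Ry(pitch) Rx(roll)).
In Python, from rig import * gives the robot as it stands.
- The arm moves only by the tool drive_tool, never from a script. Its argument "moves" is a list of rows, each an object with "delta_pos": the shift along the tool's x, y, z in cm, a list of three; "rotation": the turn, a rotation vector about the tool's x, y, z in rad, a list of three. In form: [{"delta_pos": [tx, ty, tz], "rotation": [ax, ay, az]}, ...]. A call has 1 to 8 rows; each row is the pose to reach, as a shift and turn from the pose commanded when the call began, along the tool's axes at that moment; what a row does not reach only later rows make up. A row lasts 1/12 s, in which the tool goes at most 41.7 mm and 7.16 degrees, less where a joint would pass 70% of its speed; a pose out of reach is approached as far as the arm can. A call with a gripper value outside its range is refused whole. "jaw" is the finger opening in cm, from 0 to 9.18, set as the call begins (left out, the last holds). The fingers move at their own pace and stop on an object; "newtons" is the grip in N (left out, the last holds). Time passes only in rows, so rows that repeat a pose let the fingers close. It gives the time, the measured TCP pose, the force, the opening and the grip force at its end, in the units of the state.
- sense(): the state, without advancing time (a new reading comes with each control period).
- camera(name): name is "scene" or "top" or "wrist"; returns a dict with "frame" (400x640x3 uint8, blue, green, red), "fx", "fy", "cx", "cy" (pixels), "world_from_camera" (4x4, takes a point from camera to world coordinates). Camera axes: x right, y up, looking along -z (the intrinsics and any distortion apply to the point x, -y, -z); pixel columns grow to the right and rows downward; lengths in mm; the calibration is good to about 2 mm. A picture is of the moment at which its call begins. There is no depth.
- sign_off(): hands the job in; it is judged then, once.
The state is a dict: "t": time; "joint_pos": joint angles; "dq": joint speeds; "effort": joint torques, N m; "position": TCP position; "ee_rot": TCP orientation; "ft_force": force on the tool from outside, world axes, zero at the start; "torque": the same for the moment, N m; "finger_gap": finger opening in mm; "gripper_force": force on a finger pad.
Only numpy, scipy, OpenCV 4.12 (cv2) and the standard library are available. Lean on these libraries where they do the work, as an engineer would, in place of code of your own. Each camera call takes 0.05 s, during which the arm holds its last target. There are 200 camera calls.

## Working session

There is one attempt and no reset: what is moved stays moved. The work goes in short steps, Python scripts to look and compute and a tool call to move; the robot and the scene stay as the last step left them, time stands still between calls to the robot, and variables do not carry over. Pictures are saved under pics/ and viewed, at most 13 in all, crops included, and the job is handed in when it is done.

Besides the shell and the picture viewer there is one more tool, called after "Request:" by a JSON object that holds its "method" and its "body", one argument or row to a line. drive_tool: Moves the arm, as the interface text tells. Its arguments: {"type":"object","properties":{"moves":{"type":"array","items":{"type":"object","properties":{"delta_pos":{"type":"array","items":{"type":"number"}},"rotation":{"type":"array","items":{"type":"number"}}}}},"jaw":{"type":"number"},"newtons":{"type":"number"}},"required":["moves"]}

```bash
ls; mkdir -p pics; python3 - <<'E'
from rig import *
import cv2
for n in("scene","top"):
    c=camera(n);cv2.imwrite(f"pics/{n}1.png",c["frame"]);print(n,{k:c[k] for k in c if k!="frame"})
print(sense())
E
```

```text
pics
scene {'fx': 507.24616366601003, 'fy': 507.24616366601003, 'cx': 318.0878114521611, 'cy': 200.3622505060282, 'world_from_camera': array([[-3.79436124e-01, -7.98547583e-01,  4.67279344e-01,
         1.49992420e+03],
       [ 9.25191985e-01, -3.23696207e-01,  1.98092294e-01,
         3.85101923e+02],
       [-6.92957093e-03,  5.07486476e-01,  8.61631857e-01,
         1.80925214e+03],
       [ 0.00000000e+00,  0.00000000e+00,  0.00000000e+00,
         1.00000000e+00]])}
top {'fx': 399.03175513451976, 'fy': 399.03175513451976, 'cx': 320.39896877303346, 'cy': 201.1418188063527, 'world_from_camera': array([[ 1.21065781e-02,  9.90513126e-01, -1.36883812e-01,
         3.93637311e+02],
       [-9.99577899e-01,  1.56039638e-02,  2.45059153e-02,
         2.20537264e+01],
       [ 2.64093608e-02,  1.36529351e-01,  9.90283940e-01,
         1.34047318e+03],
       [ 0.00000000e+00,  0.00000000e+00,  0.00000000e+00,
         1.00000000e+00]])}
{'t': 0.1, 'joint_pos': array([-59.97614185,  28.74972962, -24.45302359,  88.8843768 ,
        12.65320232,  65.22105609, -12.05085372]), 'dq': array([ 0.0646003 , -0.0466674 , -0.02846781, -0.10555072,  0.0290072 ,
        0.18661763,  0.02434192]), 'effort': array([-1.12308990e-02, -5.67871106e+01, -5.83796069e+00, -2.79918587e+01,
       -6.88530598e-02,  2.41851783e-02,  1.95806217e-05]), 'position': array([167.51646225, 627.391793  , 225.77402802]), 'ee_rot': array([-1.79898454e+02, -1.10389555e-03,  1.65057247e+02]), 'ft_force': array([-0.82910559, -0.36508964, -0.09177531]), 'torque': array([-0.05853476, -0.01172691, -0.01499362]), 'gripper_force': 0.0, 'finger_gap': 92.11117182100462}
```

View pics/scene1.png

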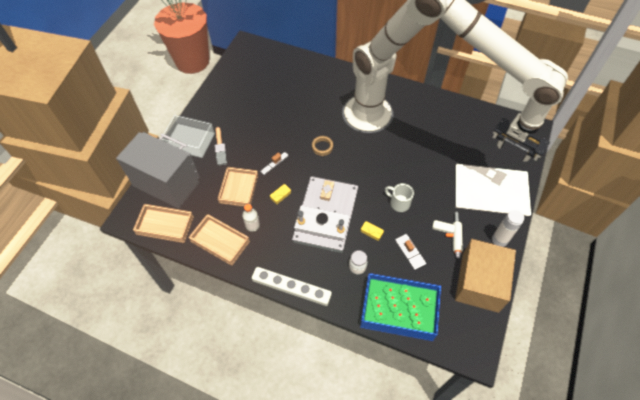

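View pics/top1.png

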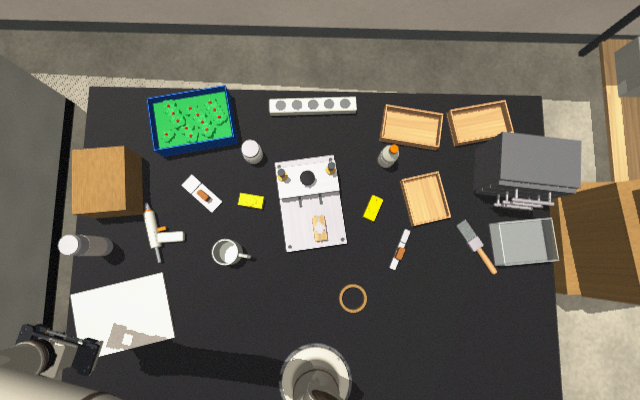

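The scene shows the press in the middle with the die on its infeed, the wide gauge left (top view 202,193), and the narrow one right (400,250). There are three wooden trays (top view 426,198; 412,126; 480,123). I'll zoom in and measure them.

```bash
cat > h.py <<'E'
from rig import *
import cv2, numpy as np
def ray(c,u,v):
    T=c["world_from_camera"];d=T[:3,:3]@np.array([(u-c["cx"])/c["fx"],-(v-c["cy"])/c["fy"],-1]);return T[:3,3],d
def onz(c,u,v,z):
    o,d=ray(c,u,v);return o+d*(z-o[2])/d[2]
def proj(c,p):
    T=c["world_from_camera"];q=T[:3,:3].T@(np.asarray(p,float)-T[:3,3]);return c["cx"]+c["fx"]*q[0]/-q[2],c["cy"]-c["fy"]*q[1]/-q[2]
def save(n,img,x0,x1,y0,y1,s):cv2.imwrite("pics/"+n,cv2.resize(img[y0:y1,x0:x1],None,fx=s,fy=s,interpolation=cv2.INTER_CUBIC))
E
python3 - <<'E'
from h import *
c=camera("top");f=c["frame"]
a=cv2.resize(f[140:260,180:360],None,fx=4,fy=4,interpolation=cv2.INTER_CUBIC)
cv2.imwrite("pics/a.png",a)
hsv=cv2.cvtColor(f,cv2.COLOR_BGR2HSV)
m=cv2.inRange(hsv,(8,60,120),(25,200,255))
cs,_=cv2.findContours(m,cv2.RETR_EXTERNAL,cv2.CHAIN_APPROX_NONE)
for k in cs:
    if cv2.contourArea(k)>60 :
        r=cv2.minAreaRect(k);b=cv2.boxPoints(r)
        z=32 if cv2.contourArea(k)>1000 else 56
        w=np.array([onz(c,*p,z)[:2] for p in b])
        print(r,w.mean(0).round(),np.linalg.norm(w[1]-w[0]).round(),np.linalg.norm(w[2]-w[1]).round(),w.round().tolist())
s=camera("scene");save("b.png",s["frame"],200,440,110,270,3.3)
E
```

```text
((352.5, 298.0), (28.0, 27.0), 90.0) [ 265. -115.] 86.0 86.0 [[307.0, -72.0], [308.0, -158.0], [222.0, -157.0], [221.0, -72.0]]
((486.65380859375, 260.7308044433594), (29.67646026611328, 5.8243513107299805), 56.30992889404297) [ 386. -547.] 19.0 93.0 [[420.0, -514.0], [430.0, -531.0], [352.0, -581.0], [342.0, -564.0]]
((319.20001220703125, 227.8999786376953), (24.74873924255371, 12.303659439086914), 81.8698959350586) [484.  -7.] 40.0 80.0 [[521.0, 19.0], [527.0, -20.0], [448.0, -33.0], [442.0, 6.0]]
((567.5846557617188, 245.6769561767578), (98.97972106933594, 13.395750999450684), 82.87498474121094) [ 440. -816.] 46.0 318.0 [[596.0, -785.0], [602.0, -830.0], [284.0, -846.0], [279.0, -803.0]]
((425.00006103515625, 198.00001525878906), (48.99219512939453, 40.74597930908203), 75.96376037597656) [ 591. -360.] 139.0 164.0 [[653.0, -274.0], [689.0, -409.0], [529.0, -444.0], [494.0, -311.0]]
((97.41445922851562, 179.9068145751953), (67.05242156982422, 54.34173583984375), 88.63607025146484) [635. 723.] 178.0 225.0 [[743.0, 825.0], [750.0, 647.0], [526.0, 624.0], [519.0, 798.0]]
((411.79730224609375, 125.21622467041016), (60.1700325012207, 34.68818664550781), 9.462321281433105) [ 842. -320.] 124.0 207.0 [[796.0, -208.0], [918.0, -229.0], [888.0, -434.0], [766.0, -410.0]]
((481.13995361328125, 121.02000427246094), (34.972103118896484, 59.47941589355469), 79.69515228271484) [ 862. -561.] 211.0 124.0 [[902.0, -449.0], [945.0, -656.0], [822.0, -671.0], [780.0, -467.0]]
((607.5, 161.0), (244.0, 63.0), 90.0) [ 747. -994.] 230.0 865.0 [[1174.0, -917.0], [1180.0, -1147.0], [319.0, -1062.0], [317.0, -851.0]]
```

View pics/a.png

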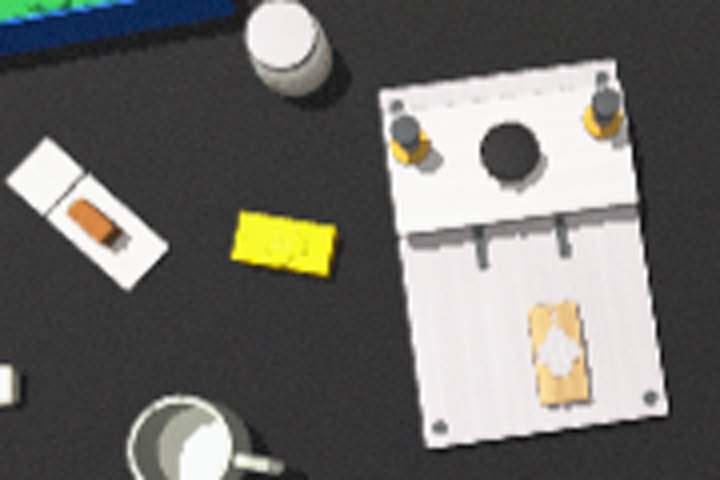

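View pics/b.png

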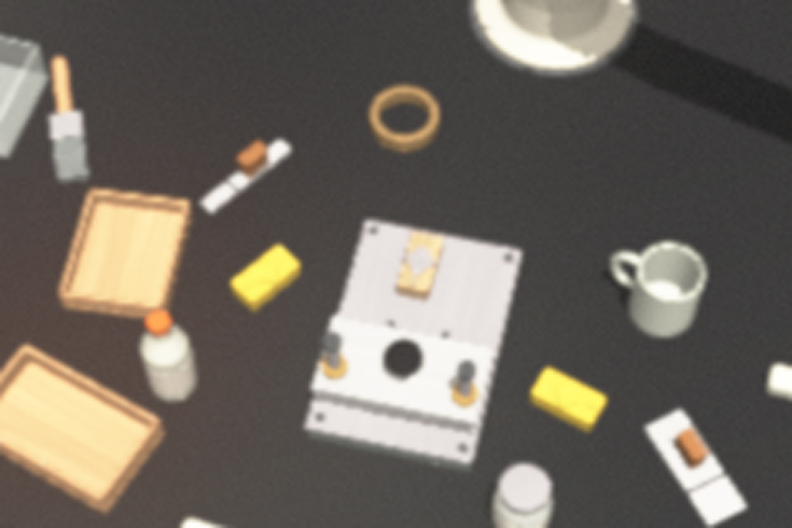

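The tray meant is the 160x130 one at about (591,-360); the other two are about 205 mm long. In the crops, the gauge corners are at (47,137), (6,180), (128,290) and (168,245) with its tip upper-left. The bed's front corners are at (425,448) and (667,412), and the die is at (560,353). Next I'll measure these more precisely.

```bash
cat > m.py <<'E'
from h import *
def seg(f,box,lo=135,smax=60):
    hsv=cv2.cvtColor(f,cv2.COLOR_BGR2HSV);m=cv2.inRange(hsv,(0,0,lo),(180,smax,255))
    z=np.zeros_like(m);x0,x1,y0,y1=box;z[y0:y1,x0:x1]=m[y0:y1,x0:x1]
    cs,_=cv2.findContours(z,cv2.RETR_EXTERNAL,cv2.CHAIN_APPROX_NONE);return max(cs,key=cv2.contourArea)
def rect(c,k,z):
    w=np.array([onz(c,*p[0],z)[:2] for p in k],np.float32)
    (x,y),(a,b),an=cv2.minAreaRect(w)
    if a<b:a,b,an=b,a,an+90
    return np.round([x,y,a,b,(an+90)%180-90],1)
if __name__=="__main__":
    c=camera("top");s=camera("scene")
    print("gauge top",rect(c,seg(c["frame"],(175,230,168,218)),10))
    u,v=proj(s,[*rect(c,seg(c["frame"],(175,230,168,218)),10)[:2],10]);u,v=int(u),int(v)
    print("gauge scene",rect(s,seg(s["frame"],(u-22,u+22,v-25,v+25)),10))
    for cam,box in((c,(270,352,150,256)),(s,(288,362,172,256))):
        k=seg(cam["frame"],box,120)
        w=np.array([onz(cam,*p[0],30)[:2] for p in k])
        print("bed all",rect(cam,k,30))
        # side edges in infeed half
        a=np.radians(8);R=np.array([[np.cos(a),np.sin(a)],[-np.sin(a),np.cos(a)]])
        q=w@R.T; q0=q[:,0].min()
        for n,sel in(("L",(q[:,1]>q[:,1].mean()+70)&(q[:,0]>q0+15)&(q[:,0]<q0+150)),("Rr",(q[:,1]<q[:,1].mean()-70)&(q[:,0]>q0+15)&(q[:,0]<q0+150)),("F",(q[:,0]<q0+12)&(abs(q[:,1]-q[:,1].mean())<80))):
            vx,vy,x,y=cv2.fitLine(w[sel].astype(np.float32),cv2.DIST_HUBER,0,.01,.01).ravel()
            print(n,sel.sum(),x.round(1),y.round(1),np.degrees(np.arctan2(vy,vx)).round(2))
E
python3 m.py
```

```text
gauge top [599.2 388.6 140.7  52.   49.6]
gauge scene [600.5 388.8 146.   56.4  49.2]
bed all [571.5  23.5 301.8 202.8   8.8]
L 40 489.0 110.5 8.85
Rr 41 516.9 -84.2 8.73
F 48 424.8 -6.5 -81.19
bed all [572.5  21.1 310.3 213.2   8.8]
L 28 485.0 113.5 8.87
Rr 27 512.1 -87.3 8.4
F 38 420.7 2.3 -81.5
```

Request:
{"method": "drive_tool", "body": {
  "moves": [
    {"delta_pos": [0, 0, -3], "rotation": [0, 0, 0]},
    {"delta_pos": [0, 0, -6], "rotation": [0, 0, 0]},
    {"delta_pos": [-4, -4, -6], "rotation": [0, 0, 0]},
    {"delta_pos": [-7, -8, -6], "rotation": [0, 0, 0]},
    {"delta_pos": [-10, -11, -6], "rotation": [0, 0, 0]},
    {"delta_pos": [-13, -15, -6], "rotation": [0, 0, 0]},
    {"delta_pos": [-15, -18, -6], "rotation": [0, 0, 0]},
    {"delta_pos": [-17, -22, -6], "rotation": [0, 0, 0]}
  ]
}}

```text
t: 0.97
position: [268.7, 397.8, 286.7]
ee_rot: [180.0, 0.0, 165.0]
ft_force: [-0.3, 1.2, 0.5]
finger_gap: 91.8
gripper_force: 0.0
```

Request:
{"method": "drive_tool", "body": {
  "moves": [
    {"delta_pos": [-3.5, -2, 0], "rotation": [0, 0, -0.05]},
    {"delta_pos": [-7, -4, 0], "rotation": [0, 0, -0.1]},
    {"delta_pos": [-10, -7, 0], "rotation": [0, 0, -0.15]},
    {"delta_pos": [-13, -9.5, 0], "rotation": [0, 0, -0.2]},
    {"delta_pos": [-16, -12, 0], "rotation": [0, 0, -0.25]},
    {"delta_pos": [-19, -14.5, 0], "rotation": [0, 0, -0.3]},
    {"delta_pos": [-22, -17, 0], "rotation": [0, 0, -0.35]},
    {"delta_pos": [-25, -19.5, 0], "rotation": [0, 0, -0.42]}
  ]
}}

```text
t: 1.63
position: [459.5, 145.2, 287.1]
ee_rot: [180.0, 0.0, -170.7]
ft_force: [1.3, 1.1, -0.3]
finger_gap: 91.9
gripper_force: 0.0
```

```bash
python3 - <<'E'
from h import *
s=sense();print(s["joint_pos"].round(),s["position"].round(1),s["ee_rot"].round(1))
E
```

```text
[-15.   6.  -6. 109.   1.  65.  78.] [459.5 145.2 287.1] [ 180.     0.  -170.7]
```

Request:
{"method": "drive_tool", "body": {
  "moves": [
    {"delta_pos": [0, -4, 0], "rotation": [0, 0, 0]},
    {"delta_pos": [0, -8, 1], "rotation": [0, 0, 0]},
    {"delta_pos": [0, -12, 3], "rotation": [0, 0, 0]},
    {"delta_pos": [0, -15.4, 6], "rotation": [0, 0, 0]},
    {"delta_pos": [0, -15.4, 8], "rotation": [0, 0, 0]},
    {"delta_pos": [0, -15.4, 8], "rotation": [0, 0, 0]},
    {"delta_pos": [0, -15.4, 8], "rotation": [0, 0, 0]}
  ]
}}

```text
t: 2.22
position: [482.1, -4.9, 206.0]
ee_rot: [179.9, -0.2, -170.9]
ft_force: [0.3, 0.5, -0.6]
finger_gap: 91.7
gripper_force: 0.0
```

```bash
python3 - <<'E'
from m import *
s=sense();print(s["joint_pos"].round(),s["position"].round(1),s["ee_rot"].round(1))
c=camera("wrist");cv2.imwrite("pics/w1.png",c["frame"]);print(c["fx"],c["world_from_camera"].round(2))
hsv=cv2.cvtColor(c["frame"],cv2.COLOR_BGR2HSV);m=cv2.inRange(hsv,(8,50,120),(28,220,255))
cs,_=cv2.findContours(m,0,1)
k=max(cs,key=cv2.contourArea);print("die",rect(c,k,56))
E
```

```text
[ -4.  11.   1. 114.  -0.  55.  97.] [482.1  -4.9 206. ] [ 179.9   -0.2 -170.9]
317.5394949123 [[-1.6000e-01 -9.5000e-01 -2.8000e-01  4.0560e+02]
 [ 9.9000e-01 -1.5000e-01 -5.0000e-02 -1.6350e+01]
 [ 0.0000e+00 -2.9000e-01  9.6000e-01  3.6394e+02]
 [ 0.0000e+00  0.0000e+00  0.0000e+00  1.0000e+00]]
die [ 557.3 -290.   136.1   57.5   -6.9]
```

View pics/w1.png

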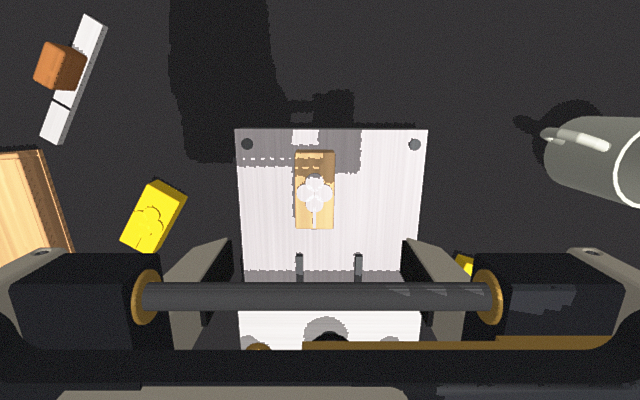

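The wrist view shows the die at about (314,190) between the fingers, with the rail ends at (299,265) and (358,265) and the bed front edge at row 129. Next: the die pose, and the rail and bed checks, from this picture.

```bash
python3 - <<'E'
from m import *
c=camera("wrist");f=c["frame"]
hsv=cv2.cvtColor(f,cv2.COLOR_BGR2HSV);m=cv2.inRange(hsv,(8,50,60),(28,220,255))
z=np.zeros_like(m);z[135:245,280:350]=m[135:245,280:350]
k=np.vstack([k for k in cv2.findContours(z,0,1)[0] if cv2.contourArea(k)>8]);print("die",rect(c,k,56))
for p in((235,129),(427,129)):print("front corner",onz(c,*p,30).round(1))
g=cv2.cvtColor(f,cv2.COLOR_BGR2GRAY)
for r in(256,262):
    row=g[r,285:375];print(r,row.tolist())
E
```

```text
die [484.   -5.9  81.8  39.4   8.4]
front corner [441.5 -94.6  30. ]
front corner [410.  100.7  30. ]
256 [232, 234, 233, 227, 227, 229, 231, 235, 235, 140, 108, 109, 113, 112, 108, 114, 112, 171, 238, 235, 235, 229, 230, 234, 234, 235, 234, 229, 231, 230, 232, 233, 233, 232, 233, 237, 232, 235, 236, 234, 232, 233, 230, 230, 230, 233, 232, 234, 235, 235, 237, 236, 238, 232, 228, 232, 235, 238, 232, 230, 233, 234, 232, 235, 234, 234, 235, 237, 147, 53, 118, 114, 121, 119, 116, 114, 135, 242, 233, 230, 234, 236, 228, 231, 230, 232, 233, 231, 231, 233]
262 [233, 232, 232, 229, 229, 227, 232, 235, 234, 238, 129, 103, 108, 115, 107, 106, 112, 172, 239, 236, 234, 230, 232, 231, 238, 237, 233, 232, 230, 230, 230, 234, 231, 229, 235, 237, 234, 231, 235, 232, 234, 230, 227, 229, 231, 234, 234, 235, 233, 236, 234, 235, 235, 230, 228, 228, 236, 235, 232, 231, 233, 232, 232, 231, 233, 237, 239, 136, 103, 63, 112, 117, 117, 115, 112, 112, 161, 236, 234, 230, 232, 233, 231, 231, 228, 230, 231, 229, 229, 231]
```

Request:
{"method": "drive_tool", "body": {
  "moves": [
    {"delta_pos": [0, 0, 4], "rotation": [0, 0, 0]},
    {"delta_pos": [0, 0, 8], "rotation": [0, 0, 0]},
    {"delta_pos": [0, 0, 11], "rotation": [0, 0, 0]},
    {"delta_pos": [0, 0, 13], "rotation": [0, 0, 0]},
    {"delta_pos": [0, 0, 13], "rotation": [0, 0, 0]},
    {"delta_pos": [0, 0, 13], "rotation": [0, 0, 0]},
    {"delta_pos": [0, 0, 13], "rotation": [0, 0, 0]}
  ]
}}

```text
t: 2.9
position: [485.2, -4.0, 78.7]
ee_rot: [-180.0, 0.2, -170.8]
ft_force: [-0.0, -0.6, 0.4]
finger_gap: 91.9
gripper_force: 0.0
```

Request:
{"method": "drive_tool", "body": {
  "moves": [
    {"delta_pos": [0.1, -0.2, 2], "rotation": [0, 0, 0]},
    {"delta_pos": [0.1, -0.2, 3.5], "rotation": [0, 0, 0]},
    {"delta_pos": [0.1, -0.2, 4.3], "rotation": [0, 0, 0]},
    {"delta_pos": [0.1, -0.2, 4.3], "rotation": [0, 0, 0]},
    {"delta_pos": [0.1, -0.2, 4.3], "rotation": [0, 0, 0]}
  ]
}}

```text
t: 3.32
position: [483.4, -7.0, 34.8]
ee_rot: [-180.0, 0.1, -170.9]
ft_force: [0.6, 0.2, -0.9]
finger_gap: 92.0
gripper_force: 0.0
```

Request:
{"method": "drive_tool", "body": {
  "moves": [
    {"delta_pos": [0, 0, 0], "rotation": [0, 0, 0]},
    {"delta_pos": [0, 0, 0], "rotation": [0, 0, 0]},
    {"delta_pos": [0, 0, 0], "rotation": [0, 0, 0]},
    {"delta_pos": [0, 0, 0], "rotation": [0, 0, 0]},
    {"delta_pos": [0, 0, 0], "rotation": [0, 0, 0]},
    {"delta_pos": [0, 0, 0], "rotation": [0, 0, 0]},
    {"delta_pos": [0, 0, 0], "rotation": [0, 0, 0]},
    {"delta_pos": [0, 0, 0], "rotation": [0, 0, 0]}
  ],
  "jaw": 3,
  "newtons": 20
}}

```text
t: 3.98
position: [482.5, -7.2, 33.7]
ee_rot: [180.0, -0.0, -170.9]
ft_force: [0.6, -0.1, 0.3]
finger_gap: 43.1
gripper_force: 0.0
```

Request:
{"method": "drive_tool", "body": {
  "moves": [
    {"delta_pos": [0, 0, 0], "rotation": [0, 0, 0]},
    {"delta_pos": [0, 0, 0], "rotation": [0, 0, 0]},
    {"delta_pos": [0, 0, 0], "rotation": [0, 0, 0]},
    {"delta_pos": [0, 0, 0], "rotation": [0, 0, 0]},
    {"delta_pos": [0, 0, -2], "rotation": [0, 0, 0]},
    {"delta_pos": [0, 0, -5], "rotation": [0, 0, 0]},
    {"delta_pos": [0, 0, -8], "rotation": [0, 0, 0]},
    {"delta_pos": [0, 0, -12], "rotation": [0, 0, 0]}
  ]
}}

```text
t: 4.65
position: [480.3, -7.3, 153.1]
ee_rot: [180.0, -0.3, -170.9]
ft_force: [1.2, 1.1, -1.5]
finger_gap: 39.9
gripper_force: 20.0
```

```bash
python3 - <<'E'
from m import *
for n,p0 in(("top",None),("scene",None)):
    c=camera(n);f=c["frame"];u,v=map(int,proj(c,[591,-360,32]))
    hsv=cv2.cvtColor(f,cv2.COLOR_BGR2HSV);m=cv2.inRange(hsv,(5,50,60),(28,230,255))
    z=np.zeros_like(m);z[v-35:v+35,u-35:u+35]=m[v-35:v+35,u-35:u+35]
    k=max(cv2.findContours(z,0,1)[0],key=cv2.contourArea);print(n,rect(c,k,32),rect(c,k,16))
E
```

```text
top [ 591.  -358.2  163.9  141.5   13.6] [ 593.4 -362.8  165.9  143.3   13.6]
scene [ 628.7 -368.4  252.5  250.9  -67.9] [ 620.8 -375.1  254.8  253.1  -67.9]
```

Request:
{"method": "drive_tool", "body": {
  "moves": [
    {"delta_pos": [-0.5, -4, 0], "rotation": [0, 0, 0]},
    {"delta_pos": [-1, -8, 0], "rotation": [0, 0, 0]},
    {"delta_pos": [-2, -12, 0], "rotation": [0, 0, -0.02]},
    {"delta_pos": [-3, -16, 0], "rotation": [0, 0, -0.04]},
    {"delta_pos": [-4, -20, 0], "rotation": [0, 0, -0.06]},
    {"delta_pos": [-4.5, -24, 0], "rotation": [0, 0, -0.07]},
    {"delta_pos": [-5, -28, 0], "rotation": [0, 0, -0.07]},
    {"delta_pos": [-5.5, -31, 0], "rotation": [0, 0, -0.07]}
  ]
}}

```text
t: 5.42
position: [585.2, -308.9, 152.5]
ee_rot: [-179.9, -0.1, -167.0]
ft_force: [0.4, 0.3, -1.7]
finger_gap: 39.9
gripper_force: 20.0
```

Request:
{"method": "drive_tool", "body": {
  "moves": [
    {"delta_pos": [0.3, -3, 0], "rotation": [0, 0, 0]},
    {"delta_pos": [0.6, -5.3, 2], "rotation": [0, 0, 0]},
    {"delta_pos": [0.6, -5.3, 5], "rotation": [0, 0, 0]},
    {"delta_pos": [0.6, -5.3, 8], "rotation": [0, 0, 0]},
    {"delta_pos": [0.6, -5.3, 10], "rotation": [0, 0, 0]},
    {"delta_pos": [0.6, -5.3, 10], "rotation": [0, 0, 0]},
    {"delta_pos": [0.6, -5.3, 10], "rotation": [0, 0, 0]}
  ]
}}

```text
t: 6.0
position: [590.5, -356.6, 51.4]
ee_rot: [179.8, -0.2, -166.9]
ft_force: [-0.2, -0.5, -0.6]
finger_gap: 39.7
gripper_force: 20.0
```

```bash
python3 - <<'E'
from m import *
c=camera("scene");u,v=map(int,proj(c,[591,-362,32]))
a=cv2.resize(c["frame"][v-55:v+55,u-60:u+60],None,fx=3,fy=3)
w=camera("wrist")["frame"][:, :];b=cv2.resize(w,None,fx=.66,fy=.66)
o=np.zeros((max(a.shape[0],b.shape[0]),a.shape[1]+b.shape[1],3),np.uint8);o[:a.shape[0],:a.shape[1]]=a;o[:b.shape[0],a.shape[1]:]=b
cv2.imwrite("pics/t.png",o)
E
```

```text
(no output)
```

View pics/t.png

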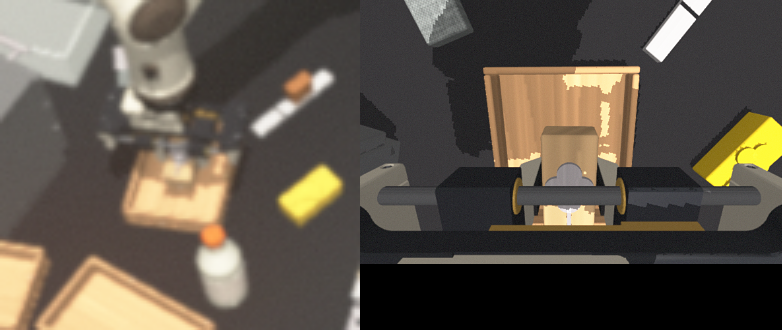

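The die is held centrally above the tray: die columns 541–596, tray interior about 490–632, and the bottle is clear. I'll nudge it toward -y and lower.

Request:
{"method": "drive_tool", "body": {
  "moves": [
    {"delta_pos": [0, -0.4, 1], "rotation": [0, 0, 0]},
    {"delta_pos": [0, -0.4, 2], "rotation": [0, 0, 0]},
    {"delta_pos": [0, -0.4, 3], "rotation": [0, 0, 0]},
    {"delta_pos": [0, -0.4, 3.6], "rotation": [0, 0, 0]},
    {"delta_pos": [0, -0.4, 3.9], "rotation": [0, 0, 0]},
    {"delta_pos": [0, -0.4, 3.9], "rotation": [0, 0, 0]},
    {"delta_pos": [0, -0.4, 3.9], "rotation": [0, 0, 0]}
  ]
}}

```text
t: 6.68
position: [592.9, -361.3, 14.3]
ee_rot: [180.0, -0.0, -166.9]
ft_force: [-0.0, 0.5, -1.7]
finger_gap: 39.8
gripper_force: 20.0
```

Request:
{"method": "drive_tool", "body": {
  "moves": [
    {"delta_pos": [0, 0, 0], "rotation": [0, 0, 0]},
    {"delta_pos": [0, 0, 0], "rotation": [0, 0, 0]},
    {"delta_pos": [0, 0, 0], "rotation": [0, 0, 0]},
    {"delta_pos": [0, 0, 0], "rotation": [0, 0, 0]},
    {"delta_pos": [0, 0, -2], "rotation": [0, 0, 0]},
    {"delta_pos": [0, 0, -5], "rotation": [0, 0, 0]},
    {"delta_pos": [0, 0, -9], "rotation": [0, 0, 0]},
    {"delta_pos": [0, 0, -13], "rotation": [0, 0, 0]}
  ],
  "jaw": 5.4
}}

```text
t: 7.35
position: [592.2, -361.0, 145.3]
ee_rot: [179.9, -0.1, -166.9]
ft_force: [0.7, -0.1, -0.0]
finger_gap: 53.8
gripper_force: 0.0
```

Request:
{"method": "drive_tool", "body": {
  "moves": [
    {"delta_pos": [0, 0, -4], "rotation": [0, 0, 0]},
    {"delta_pos": [0, 1, -8], "rotation": [0, 0, 0]},
    {"delta_pos": [-1, 4, -9], "rotation": [0, 0, 0]},
    {"delta_pos": [-2, 8, -9], "rotation": [0, 0, 0]},
    {"delta_pos": [-3, 12, -9], "rotation": [0, 0, 0]},
    {"delta_pos": [-4, 16, -9], "rotation": [0, 0, 0]},
    {"delta_pos": [-5, 20, -9], "rotation": [0, 0, 0]},
    {"delta_pos": [-6, 24, -9], "rotation": [0, 0, 0]}
  ],
  "jaw": 9
}}

```text
t: 8.02
position: [596.7, -112.2, 235.4]
ee_rot: [-180.0, 0.1, -166.9]
ft_force: [0.2, 0.5, -0.6]
finger_gap: 89.4
gripper_force: 0.0
```

Request:
{"method": "drive_tool", "body": {
  "moves": [
    {"delta_pos": [-1, 4, 0], "rotation": [0, 0, 0]},
    {"delta_pos": [-2, 8, 0], "rotation": [0, 0, 0]},
    {"delta_pos": [-3, 12, 0], "rotation": [0, 0, 0]},
    {"delta_pos": [-4, 16, 0], "rotation": [0, 0, 0]},
    {"delta_pos": [-5, 20, 0], "rotation": [0, 0, 0]},
    {"delta_pos": [-6, 24, 0], "rotation": [0, 0, 0]},
    {"delta_pos": [-7, 28, 0], "rotation": [0, 0, 0]},
    {"delta_pos": [-7.5, 32, 0], "rotation": [0, 0, 0]}
  ]
}}

```text
t: 8.68
position: [597.7, 216.6, 235.3]
ee_rot: [180.0, 0.1, -166.9]
ft_force: [1.0, 0.2, 0.4]
finger_gap: 90.0
gripper_force: 0.0
```

```bash
python3 - <<'E'
from h import *
s=sense();print(s["joint_pos"].round(),s["position"].round(1),s["ee_rot"].round(1))
E
```

```text
[-20.  25.  -3.  91.   2.  64.  80.] [597.7 216.6 235.3] [ 1.800e+02  1.000e-01 -1.669e+02]
```

Request:
{"method": "drive_tool", "body": {
  "moves": [
    {"delta_pos": [-1, 4, 0], "rotation": [0, 0, -0.1]},
    {"delta_pos": [-1.5, 8, 0.5], "rotation": [0, 0, -0.2]},
    {"delta_pos": [-2, 12, 1], "rotation": [0, 0, -0.3]},
    {"delta_pos": [-2.5, 15, 2], "rotation": [0, 0, -0.42]},
    {"delta_pos": [-2.7, 15.8, 3], "rotation": [0, 0, -0.53]},
    {"delta_pos": [-2.7, 15.8, 3.5], "rotation": [0, 0, -0.63]},
    {"delta_pos": [-2.7, 15.8, 3.5], "rotation": [0, 0, -0.63]},
    {"delta_pos": [-2.7, 15.8, 3.5], "rotation": [0, 0, -0.63]}
  ]
}}

```text
t: 9.35
position: [587.7, 373.9, 199.4]
ee_rot: [-180.0, -0.1, -131.0]
ft_force: [0.7, 0.2, 1.0]
finger_gap: 90.1
gripper_force: 0.0
```

```bash
python3 - <<'E'
from m import *
s=sense();print(s["position"].round(1),s["ee_rot"].round(1))
c=camera("wrist");f=c["frame"];cv2.imwrite("pics/w2.png",f)
hsv=cv2.cvtColor(f,cv2.COLOR_BGR2HSV);print("proj",proj(c,[589,377,44]))
m=cv2.inRange(hsv,(3,90,50),(18,255,255))
for k in cv2.findContours(m,0,1)[0]:
    if cv2.contourArea(k)>100:print("grip@27",rect(c,k,27),cv2.boundingRect(k))
E
```

```text
[587.7 373.9 199.4] [-1.80e+02 -1.00e-01 -1.31e+02]
proj (np.float64(317.12363502489444), np.float64(189.3218816733687))
grip@27 [625.5 584.   69.8  46.2 -35.9] (377, 311, 57, 33)
grip@27 [481.6 505.6  32.8  11.6 -74.3] (455, 198, 28, 23)
grip@27 [591.7 378.4  45.3  19.2  49.4] (307, 167, 19, 42)
```

View pics/w2.png

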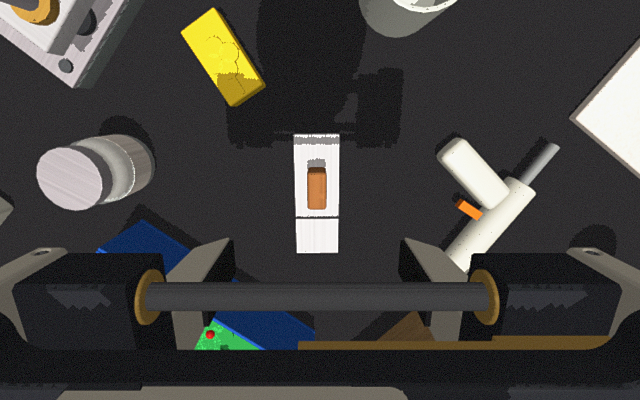

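The gauge is aligned with the tool: grip at (317,188), line at row 217, and the tip pointing away from the robot. The fingers have clear space on both sides, so I'll descend.

Request:
{"method": "drive_tool", "body": {
  "moves": [
    {"delta_pos": [-0.3, 0, 4], "rotation": [0, 0, 0]},
    {"delta_pos": [-0.3, 0, 8], "rotation": [0, 0, 0]},
    {"delta_pos": [-0.3, 0, 12], "rotation": [0, 0, 0]},
    {"delta_pos": [-0.3, 0, 14], "rotation": [0, 0, 0]},
    {"delta_pos": [-0.3, 0, 14], "rotation": [0, 0, 0]},
    {"delta_pos": [-0.3, 0, 14], "rotation": [0, 0, 0]},
    {"delta_pos": [-0.3, 0, 14], "rotation": [0, 0, 0]}
  ],
  "jaw": 5
}}

```text
t: 9.98
position: [591.6, 377.5, 62.4]
ee_rot: [-179.9, 0.2, -130.9]
ft_force: [0.5, 1.0, 0.9]
finger_gap: 51.2
gripper_force: 0.0
```

Request:
{"method": "drive_tool", "body": {
  "moves": [
    {"delta_pos": [0.1, 0, 2], "rotation": [0, 0, 0]},
    {"delta_pos": [0.1, 0, 3.5], "rotation": [0, 0, 0]},
    {"delta_pos": [0.1, 0, 4.5], "rotation": [0, 0, 0]},
    {"delta_pos": [0.1, 0, 4.5], "rotation": [0, 0, 0]},
    {"delta_pos": [0.1, 0, 4.5], "rotation": [0, 0, 0]}
  ]
}}

```text
t: 10.4
position: [588.7, 375.9, 14.6]
ee_rot: [180.0, -0.0, -130.8]
ft_force: [-0.7, -0.8, 0.6]
finger_gap: 50.1
gripper_force: 0.0
```

Request:
{"method": "drive_tool", "body": {
  "moves": [
    {"delta_pos": [0, 0, 0], "rotation": [0, 0, 0]},
    {"delta_pos": [0, 0, 0], "rotation": [0, 0, 0]},
    {"delta_pos": [0, 0, 0], "rotation": [0, 0, 0]},
    {"delta_pos": [0, 0, 0], "rotation": [0, 0, 0]},
    {"delta_pos": [0, 0, 0], "rotation": [0, 0, 0]},
    {"delta_pos": [0, 0, 0], "rotation": [0, 0, 0]},
    {"delta_pos": [0, 0, 0], "rotation": [0, 0, 0]},
    {"delta_pos": [0, 0, 0], "rotation": [0, 0, 0]}
  ],
  "jaw": 1,
  "newtons": 30
}}

```text
t: 11.07
position: [589.2, 376.2, 15.1]
ee_rot: [-180.0, 0.0, -130.8]
ft_force: [-0.3, 0.7, 2.3]
finger_gap: 19.7
gripper_force: 30.0
```

Request:
{"method": "drive_tool", "body": {
  "moves": [
    {"delta_pos": [0, 0, -2], "rotation": [0, 0, 0]},
    {"delta_pos": [0, 0, -5], "rotation": [0, 0, 0]},
    {"delta_pos": [0, 0, -9], "rotation": [0, 0, 0]},
    {"delta_pos": [1, 0, -12], "rotation": [0, 0, 0]},
    {"delta_pos": [3, -1, -15], "rotation": [0, 0, 0]},
    {"delta_pos": [6, -2, -16], "rotation": [0, 0, 0]},
    {"delta_pos": [9, -4, -16], "rotation": [0, 0, 0]},
    {"delta_pos": [12, -5, -16], "rotation": [0, 0, 0]}
  ]
}}

```text
t: 11.73
position: [549.3, 250.2, 175.6]
ee_rot: [-179.9, 0.1, -130.8]
ft_force: [0.9, -1.0, -3.0]
finger_gap: 19.9
gripper_force: 30.0
```

Request:
{"method": "drive_tool", "body": {
  "moves": [
    {"delta_pos": [3, -1, 0], "rotation": [0, 0, 0.07]},
    {"delta_pos": [6, -2, 0], "rotation": [0, 0, 0.17]},
    {"delta_pos": [9, -4, 0], "rotation": [0, 0, 0.27]},
    {"delta_pos": [12, -5, 0], "rotation": [0, 0, 0.37]},
    {"delta_pos": [15, -6, 0], "rotation": [0, 0, 0.47]},
    {"delta_pos": [18, -7, 0], "rotation": [0, 0, 0.57]},
    {"delta_pos": [21, -8, 0], "rotation": [0, 0, 0.67]},
    {"delta_pos": [24, -9.5, 0], "rotation": [0, 0, 0.7]}
  ]
}}

```text
t: 12.4
position: [461.7, 8.1, 174.2]
ee_rot: [180.0, -0.1, -171.1]
ft_force: [1.5, -0.5, -3.0]
finger_gap: 20.0
gripper_force: 30.0
```

```bash
python3 - <<'E'
from m import *
s=sense();print(s["position"].round(1),s["ee_rot"].round(1))
c=camera("wrist");f=c["frame"];cv2.imwrite("pics/w3.png",f)
cv2.imwrite("pics/w3z.png",cv2.resize(f[100:300,200:460],None,fx=3,fy=3,interpolation=cv2.INTER_CUBIC))
E
```

```text
[461.7   8.1 174.2] [ 1.800e+02 -1.000e-01 -1.711e+02]
```

View pics/w3z.png

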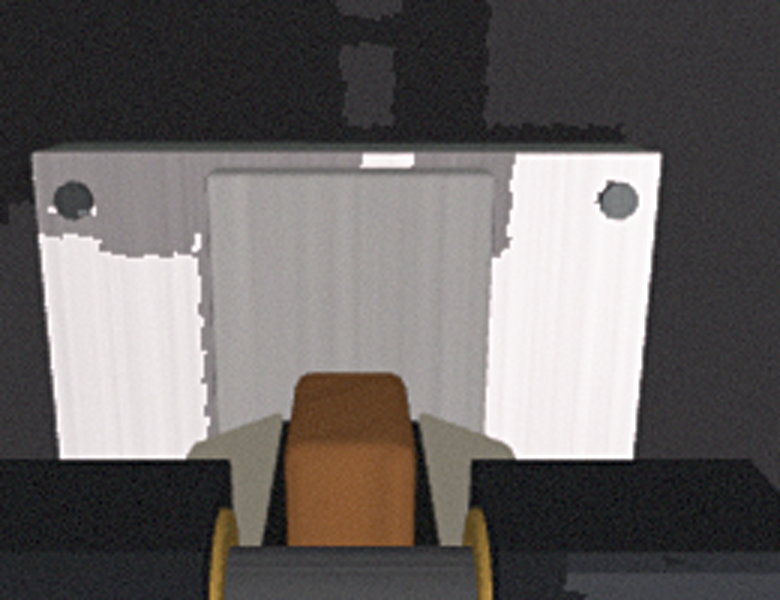

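The wrist crop shows the held gauge's back edge at row 172 (columns 208–491) and the bed's front corners at (33,153) and (661,153).

```bash
python3 - <<'E'
from m import *
c=camera("wrist");s=sense();p=s["position"];print(p.round(1))
q=lambda x,y,z:onz(c,200+x/3,100+y/3,z)[:2]
A,B=q(208,172,p[2]-5.1),q(491,172,p[2]-5.1);C,D=q(33,153,30),q(661,153,30)
yaw=lambda a,b:np.degrees(np.arctan2(-(b-a)[0],(b-a)[1]))
print("back",A,B,np.linalg.norm(A-B),yaw(A,B),"front",C,D,np.linalg.norm(C-D),yaw(C,D))
a=np.radians(8.9);e=np.array([np.cos(a),np.sin(a)]);n=np.array([-e[1],e[0]])
F=(C+D)/2;print("throat est",F+170*e)
o=(A+B)/2+55*e;print("gauge origin",o,"minus tcp along,across",(o-p[:2])@e,(o-p[:2])@n)
print("across gauge minus bed axis",(o-F)@n)
# side edges of bed rows
E1,E2=q(60,450,30),q(634,450,30);print("side yaws",np.degrees(np.arctan2(*(E1-C)[::-1])),np.degrees(np.arctan2(*(E2-D)[::-1])))
E
```

```text
[461.1   2.7 174.1]
back [411.00970195 -30.96435841] [403.83209853  16.96736077] 48.46614998651577 8.516555809091152 front [ 436.7934492  -104.15661357] [407.46159428  91.81280193] 198.15238965589967 8.512591304919718
throat est [590.08069892  20.12885985]
gauge origin [461.75869286   1.51057243] minus tcp along,across 0.44765897715673986 -1.2975761594177708
across gauge minus bed axis 1.458626386083556
side yaws 8.303505956376455 8.589231023268347
```

Request:
{"method": "drive_tool", "body": {
  "moves": [
    {"delta_pos": [-0.2, 0.4, 3], "rotation": [0, 0, 0]},
    {"delta_pos": [-0.2, 0.4, 6], "rotation": [0, 0, 0]},
    {"delta_pos": [-0.2, 0.4, 9], "rotation": [0, 0, 0]},
    {"delta_pos": [-0.2, 0.4, 11], "rotation": [0, 0, 0]},
    {"delta_pos": [-0.2, 0.4, 11.4], "rotation": [0, 0, 0]},
    {"delta_pos": [-0.2, 0.4, 11.4], "rotation": [0, 0, 0]},
    {"delta_pos": [-0.2, 0.4, 11.4], "rotation": [0, 0, 0]},
    {"delta_pos": [-0.2, 0.4, 11.4], "rotation": [0, 0, 0]}
  ]
}}

```text
t: 13.17
position: [466.4, 13.2, 62.0]
ee_rot: [-180.0, 0.1, -170.9]
ft_force: [0.0, -0.3, -1.9]
finger_gap: 19.7
gripper_force: 30.0
```

```bash
python3 - <<'E'
from m import *
s=sense();print(s["position"].round(1),s["ee_rot"].round(1))
c=camera("wrist");f=c["frame"];s=sense();print(s["position"].round(1))
np.save("wc.npy",np.array([c["fx"],c["fy"],c["cx"],c["cy"],*c["world_from_camera"].ravel(),*s["position"]]))
a=cv2.resize(f[100:300,170:490],None,fx=2.4,fy=2.4,interpolation=cv2.INTER_CUBIC);cv2.imwrite("pics/w4.png",a)
E
```

```text
[466.4  13.2  62. ] [-1.800e+02  1.000e-01 -1.709e+02]
[466.4  13.2  62.1]
```

View pics/w4.png

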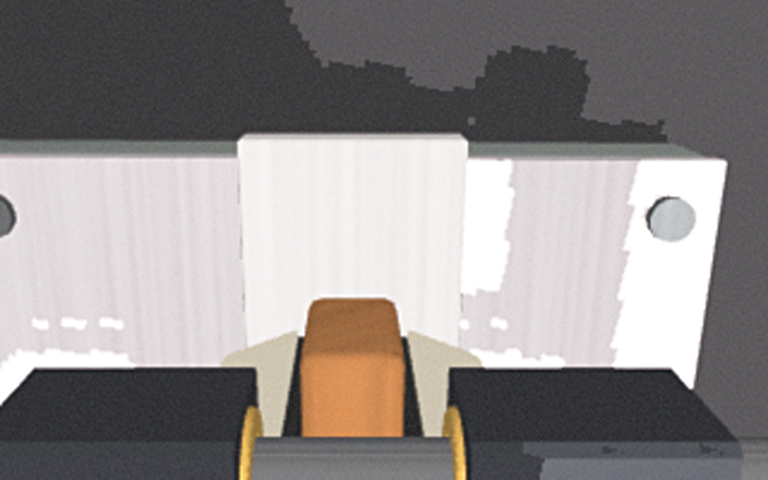

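The gauge is centred at about 353 in the crop and the bed axis at about 331, which makes it 6 mm too far toward +y. The measured TCP gives the same figure, so I'll correct and then lower.

Request:
{"method": "drive_tool", "body": {
  "moves": [
    {"delta_pos": [0, -0.3, 0], "rotation": [0, 0, 0]},
    {"delta_pos": [0, -0.6, 0], "rotation": [0, 0, 0]},
    {"delta_pos": [0, -0.6, 0.4], "rotation": [0, 0, 0]},
    {"delta_pos": [0, -0.6, 0.8], "rotation": [0, 0, 0]},
    {"delta_pos": [0, -0.6, 1.0], "rotation": [0, 0, 0]},
    {"delta_pos": [0, -0.6, 1.0], "rotation": [0, 0, 0]},
    {"delta_pos": [0, -0.6, 1.0], "rotation": [0, 0, 0]},
    {"delta_pos": [0, -0.6, 1.0], "rotation": [0, 0, 0]}
  ]
}}

```text
t: 13.88
position: [465.9, 7.2, 50.6]
ee_rot: [180.0, -0.0, -170.9]
ft_force: [-0.5, 0.1, -2.4]
finger_gap: 19.7
gripper_force: 30.0
```

```bash
python3 - <<'E'
from m import *
p=sense()["position"][:2]
a=np.radians(8.8);e=np.array([np.cos(a),np.sin(a)]);n=np.array([-e[1],e[0]]);O=np.array([591,26.3])
print(p,(p-O)@e,(p-O)@n)
c=camera("top");f=c["frame"];x,y=map(int,proj(c,[591,26,60]))
cv2.imwrite("pics/x.png",cv2.resize(f[y-25:y+45,x-45:x+45],None,fx=7,fy=7,interpolation=cv2.INTER_CUBIC))
E
```

```text
[465.86586786   7.18355356] -126.58564641260152 0.252334933175117
```

Request:
{"method": "drive_tool", "body": {
  "moves": [
    {"delta_pos": [0, 0, 0.2], "rotation": [0, 0, 0]},
    {"delta_pos": [0, 0, 0.4], "rotation": [0, 0, 0]},
    {"delta_pos": [0, 0, 0.45], "rotation": [0, 0, 0]},
    {"delta_pos": [-1, 0, 0.45], "rotation": [0, 0, 0]},
    {"delta_pos": [-2, 0, 0.45], "rotation": [0, 0, 0]},
    {"delta_pos": [-3, 0, 0.45], "rotation": [0, 0, 0]},
    {"delta_pos": [-4, 0, 0.45], "rotation": [0, 0, 0]},
    {"delta_pos": [-4, 0, 0.45], "rotation": [0, 0, 0]}
  ]
}}

```text
t: 14.6
position: [509.3, 14.2, 46.7]
ee_rot: [-180.0, 0.2, -170.8]
ft_force: [0.8, 0.1, -2.0]
finger_gap: 19.9
gripper_force: 30.0
```

Request:
{"method": "drive_tool", "body": {
  "moves": [
    {"delta_pos": [-0.8, 0, 0], "rotation": [0, 0, 0]},
    {"delta_pos": [-1.6, -0.05, 0], "rotation": [0, 0, 0]},
    {"delta_pos": [-2.4, -0.05, 0], "rotation": [0, 0, 0]},
    {"delta_pos": [-3.2, -0.05, 0], "rotation": [0, 0, 0]},
    {"delta_pos": [-3.8, -0.05, 0], "rotation": [0, 0, 0]},
    {"delta_pos": [-3.8, -0.05, 0], "rotation": [0, 0, 0]},
    {"delta_pos": [-3.8, -0.05, 0], "rotation": [0, 0, 0]},
    {"delta_pos": [-3.8, -0.05, 0], "rotation": [0, 0, 0]}
  ]
}}

```text
t: 15.27
position: [542.5, 18.9, 46.0]
ee_rot: [180.0, -0.1, -170.9]
ft_force: [0.2, 0.6, -2.3]
finger_gap: 19.9
gripper_force: 30.0
```

```bash
python3 - <<'E'
from m import *
p=sense()["position"][:2]
a=np.radians(8.8);e=np.array([np.cos(a),np.sin(a)]);n=np.array([-e[1],e[0]]);O=np.array([591,26.3])
print(p,(p-O)@e,(p-O)@n)
c=camera("wrist");f=c["frame"]
A=cv2.resize(f[130:310,220:420],None,fx=3,fy=3,interpolation=cv2.INTER_CUBIC)
cv2.imwrite("pics/x1.png",A)
# back edge profile of the gauge along press axis: sample image along axis at z=40
g=cv2.cvtColor(f,cv2.COLOR_BGR2GRAY)
for off in(-18,0,18):
    xs=np.arange(-110,-70,.5);print(off,[int(g[int(round(v)),int(round(u))]) for u,v in (proj(c,[*(O+e*x+n*off),40]) for x in xs)])
E
```

```text
[542.46836164  18.85132124] -49.09988477396511 0.06365752420809478
-18 [154, 150, 152, 155, 153, 150, 150, 151, 154, 156, 154, 154, 153, 153, 143, 122, 131, 165, 183, 187, 185, 187, 182, 184, 186, 186, 182, 182, 181, 186, 180, 183, 186, 181, 184, 184, 183, 183, 184, 185, 185, 185, 183, 182, 183, 184, 180, 183, 186, 184, 187, 183, 185, 185, 184, 183, 186, 181, 180, 182, 185, 183, 184, 179, 185, 182, 178, 184, 185, 179, 183, 180, 180, 181, 183, 182, 185, 184, 181, 184]
0 [241, 240, 242, 244, 243, 247, 244, 162, 154, 158, 158, 156, 154, 154, 146, 123, 130, 160, 176, 179, 179, 183, 183, 183, 181, 186, 180, 181, 181, 180, 185, 182, 180, 176, 177, 185, 181, 177, 185, 183, 180, 180, 183, 183, 183, 180, 180, 183, 180, 183, 180, 176, 183, 175, 181, 181, 178, 182, 182, 178, 180, 180, 179, 178, 183, 183, 178, 180, 182, 177, 180, 180, 180, 176, 176, 182, 181, 182, 177, 180]
18 [240, 239, 238, 236, 237, 238, 239, 241, 243, 242, 159, 150, 149, 153, 142, 122, 127, 161, 174, 180, 178, 182, 178, 182, 183, 181, 181, 180, 182, 181, 178, 178, 176, 176, 180, 177, 177, 180, 178, 181, 182, 177, 180, 178, 178, 182, 182, 176, 184, 181, 183, 180, 181, 183, 182, 182, 185, 185, 180, 180, 182, 180, 182, 179, 178, 175, 175, 181, 177, 184, 181, 178, 178, 175, 176, 176, 180, 184, 181, 181]
```

Request:
{"method": "drive_tool", "body": {
  "moves": [
    {"delta_pos": [-0.2, 0, 0], "rotation": [0, 0, 0]},
    {"delta_pos": [-0.4, 0, 0], "rotation": [0, 0, 0]},
    {"delta_pos": [-0.6, 0, 0], "rotation": [0, 0, 0]},
    {"delta_pos": [-0.6, 0, 0], "rotation": [0, 0, 0]},
    {"delta_pos": [-0.6, 0, 0], "rotation": [0, 0, 0]},
    {"delta_pos": [-0.6, 0, 0], "rotation": [0, 0, 0]},
    {"delta_pos": [-0.6, 0, 0], "rotation": [0, 0, 0]},
    {"delta_pos": [-0.6, 0, 0], "rotation": [0, 0, 0]}
  ]
}}

```text
t: 15.98
position: [548.8, 19.9, 46.1]
ee_rot: [180.0, -0.0, -170.9]
ft_force: [-0.1, -0.2, -2.2]
finger_gap: 19.6
gripper_force: 30.0
```

```bash
python3 - <<'E'
from m import *
p=sense()["position"][:2]
a=np.radians(8.8);e=np.array([np.cos(a),np.sin(a)]);n=np.array([-e[1],e[0]]);O=np.array([591,26.3])
print(p,(p-O)@e,(p-O)@n)
c=camera("wrist");g=cv2.cvtColor(c["frame"],cv2.COLOR_BGR2GRAY)
for off in(-18,0,18):
    xs=np.arange(-105,-85,.5);r=[int(g[int(round(v)),int(round(u))]) for u,v in (proj(c,[*(O+e*x+n*off),40]) for x in xs)]
    print(off,xs[np.argmin(r)])
    xs=np.arange(-180,-160,.5);r=np.array([int(g[int(round(v)),int(round(u))]) for u,v in (proj(c,[*(O+e*x+n*off),30]) for x in xs)])
    print("front edge",xs[np.argmax(abs(np.diff(r)))],r.tolist() if off==0 else "")
cv2.imwrite("pics/x2.png",c["frame"])
E
```

```text
[548.82925396  19.8979154 ] -42.653756369913594 0.12480514852649893
-18 -96.0
front edge -168.5 
0 -96.0
front edge -168.5 [28, 33, 33, 29, 30, 26, 42, 40, 39, 45, 100, 136, 136, 135, 133, 141, 136, 131, 137, 134, 132, 59, 55, 110, 248, 244, 241, 240, 241, 241, 239, 241, 242, 240, 239, 241, 239, 239, 241, 240]
18 -96.0
front edge -175.5
```

Request:
{"method": "drive_tool", "body": {
  "moves": [
    {"delta_pos": [-0.1, 0, 0.05], "rotation": [0, 0, 0]},
    {"delta_pos": [-0.2, 0, 0.1], "rotation": [0, 0, 0]},
    {"delta_pos": [-0.2, 0, 0.1], "rotation": [0, 0, 0]},
    {"delta_pos": [-0.2, 0, 0.1], "rotation": [0, 0, 0]},
    {"delta_pos": [-0.2, 0, 0.1], "rotation": [0, 0, 0]},
    {"delta_pos": [-0.2, 0, 0.1], "rotation": [0, 0, 0]}
  ]
}}

```text
t: 16.53
position: [550.9, 20.2, 45.2]
ee_rot: [180.0, -0.0, -170.9]
ft_force: [0.7, 0.1, -2.1]
finger_gap: 20.1
gripper_force: 30.0
```

Request:
{"method": "drive_tool", "body": {
  "moves": [
    {"delta_pos": [0, 0, 0], "rotation": [0, 0, 0]},
    {"delta_pos": [0, 0, 0], "rotation": [0, 0, 0]},
    {"delta_pos": [0, 0, 0], "rotation": [0, 0, 0]},
    {"delta_pos": [0, 0, -1], "rotation": [0, 0, 0]},
    {"delta_pos": [0, 0, -3], "rotation": [0, 0, 0]},
    {"delta_pos": [0, 0, -7], "rotation": [0, 0, 0]},
    {"delta_pos": [1, 0, -11], "rotation": [0, 0, 0]},
    {"delta_pos": [4, 0, -14], "rotation": [0, 0, 0]}
  ],
  "jaw": 3.6
}}

```text
t: 17.2
position: [516.3, 14.8, 189.0]
ee_rot: [-180.0, 0.4, -170.8]
ft_force: [1.6, -0.1, 1.7]
finger_gap: 36.1
gripper_force: 0.0
```

Request:
{"method": "drive_tool", "body": {
  "moves": [
    {"delta_pos": [2, 0, -2], "rotation": [0, 0, 0]},
    {"delta_pos": [4, 0, -4], "rotation": [0, 0, 0]},
    {"delta_pos": [4, 0, -4], "rotation": [0, 0, 0]},
    {"delta_pos": [4, 0, -4], "rotation": [0, 0, 0]}
  ]
}}

```text
t: 17.53
position: [473.1, 7.5, 226.9]
ee_rot: [-180.0, 0.3, -170.9]
ft_force: [-0.3, 0.2, 0.3]
finger_gap: 35.8
gripper_force: 0.0
```

```bash
python3 - <<'E'
from m import *
print(sense()["position"])
c=camera("wrist");f=c["frame"];cv2.imwrite("pics/w5.png",f)
t=camera("top");x,y=map(int,proj(t,[560,20,40]))
b=cv2.resize(t["frame"][y-35:y+35,x-35:x+35],None,fx=5.7,fy=5.7,interpolation=cv2.INTER_CUBIC)[:400]
a=cv2.resize(f[120:320,220:420],None,fx=2,fy=2,interpolation=cv2.INTER_CUBIC)[:399]
b=cv2.resize(b,(400,400));a=cv2.resize(a,(400,400))
cv2.imwrite("pics/w5c.png",np.hstack([a,b]))
E
```

```text
[473.13299064   7.50604963 226.87071741]
```

View pics/w5c.png

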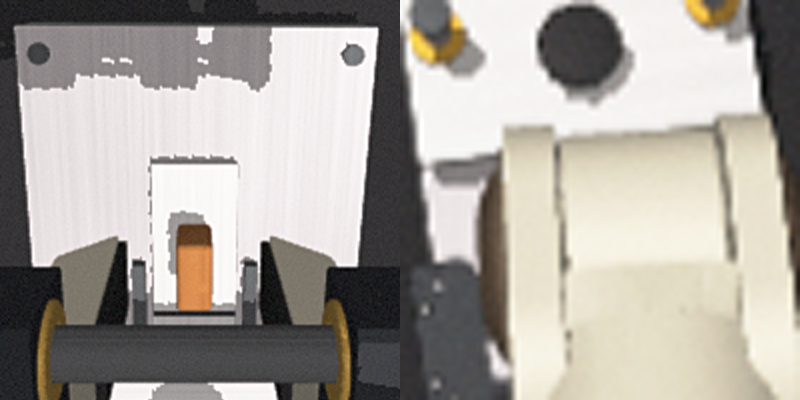

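The left crop shows the gauge between the rails, centred, with its line at row 313 just above the gripper bar. The platen edge is hidden behind that bar. I'll move forward, high up, to see both.

Request:
{"method": "drive_tool", "body": {
  "moves": [
    {"delta_pos": [-3, 0, -1], "rotation": [0, 0, 0]},
    {"delta_pos": [-6, 0, -2], "rotation": [0, 0, 0]},
    {"delta_pos": [-9, 0, -3], "rotation": [0, 0, 0]},
    {"delta_pos": [-10, 0, -3], "rotation": [0, 0, 0]},
    {"delta_pos": [-10, 0, -3], "rotation": [0, 0, 0]},
    {"delta_pos": [-10, 0, -3], "rotation": [0, 0, 0]},
    {"delta_pos": [-10, 0, -3], "rotation": [0, 0, 0]}
  ],
  "jaw": 0
}}

```text
t: 18.22
position: [569.7, 23.3, 252.9]
ee_rot: [180.0, -0.2, -170.9]
ft_force: [-1.1, 0.3, -0.5]
finger_gap: 0.5
gripper_force: 0.0
```

```bash
python3 - <<'E'
from m import *
print(sense()["position"])
c=camera("wrist");f=c["frame"]
x,y=map(int,proj(c,[591,26,40]));print(x,y)
cv2.imwrite("pics/w6.png",cv2.resize(f[y-90:y+60,x-110:x+90],None,fx=4,fy=4,interpolation=cv2.INTER_CUBIC)); print(x-110,y-90)
g=cv2.cvtColor(f,cv2.COLOR_BGR2GRAY)
a=np.radians(8.8);e=np.array([np.cos(a),np.sin(a)]);n=np.array([-e[1],e[0]]);O=np.array([591,26.3])
for off,z,x0,x1 in((-18,40,-110,12),(18,40,-110,12),(50,75,-15,15),(-50,75,-15,15),(-50,30,-180,-160),(0,30,-180,-160)):
    xs=np.arange(x0,x1,1.);print(off,z,x0,[int(g[int(round(v)),int(round(u))]) for u,v in (proj(c,[*(O+e*x+n*off),z]) for x in xs)])
E
```

```text
[569.68880375  23.27529272 252.9167931 ]
315 193
205 103
-18 40 -110 [144, 126, 132, 131, 131, 133, 135, 128, 146, 224, 225, 223, 223, 224, 217, 147, 123, 162, 255, 254, 252, 254, 254, 255, 183, 183, 148, 153, 150, 173, 173, 173, 177, 169, 173, 173, 194, 255, 255, 161, 150, 155, 174, 174, 175, 175, 156, 155, 153, 156, 156, 155, 157, 157, 157, 155, 155, 154, 156, 156, 150, 150, 152, 191, 255, 255, 255, 254, 254, 252, 249, 247, 246, 246, 246, 245, 244, 244, 245, 245, 244, 244, 245, 245, 244, 244, 245, 245, 243, 244, 244, 244, 244, 244, 245, 244, 245, 245, 245, 245, 243, 245, 248, 248, 251, 158, 143, 149, 149, 147, 112, 30, 47, 47, 126, 150, 125, 107, 107, 108, 101, 123]
18 40 -110 [135, 134, 138, 136, 135, 135, 137, 135, 131, 135, 132, 132, 136, 139, 139, 131, 128, 129, 155, 159, 157, 157, 154, 154, 152, 155, 156, 156, 159, 156, 159, 158, 154, 150, 149, 154, 152, 152, 150, 154, 151, 150, 152, 151, 151, 149, 149, 151, 153, 152, 150, 152, 149, 154, 154, 153, 152, 151, 155, 152, 156, 151, 151, 152, 149, 173, 255, 250, 248, 248, 248, 249, 247, 248, 248, 248, 248, 249, 249, 249, 248, 248, 248, 248, 248, 248, 248, 248, 248, 249, 249, 249, 249, 249, 249, 249, 250, 248, 245, 245, 245, 246, 247, 253, 253, 251, 158, 151, 150, 150, 119, 30, 43, 133, 133, 157, 143, 107, 107, 107, 106, 121]
50 75 -15 [127, 129, 128, 129, 132, 132, 131, 131, 131, 128, 130, 120, 107, 105, 104, 120, 120, 202, 243, 249, 248, 249, 248, 248, 248, 248, 249, 248, 247, 247]
-50 75 -15 [138, 136, 138, 134, 134, 137, 135, 139, 135, 139, 142, 110, 110, 106, 108, 103, 136, 219, 242, 241, 241, 243, 243, 241, 242, 245, 245, 245, 241, 243]
-50 30 -180 [51, 48, 50, 47, 53, 50, 51, 46, 49, 46, 41, 89, 220, 230, 225, 220, 228, 221, 224, 224]
0 30 -180 [47, 43, 47, 51, 50, 51, 50, 52, 52, 50, 45, 58, 158, 239, 232, 225, 228, 226, 228, 228]
```

View pics/w6.png

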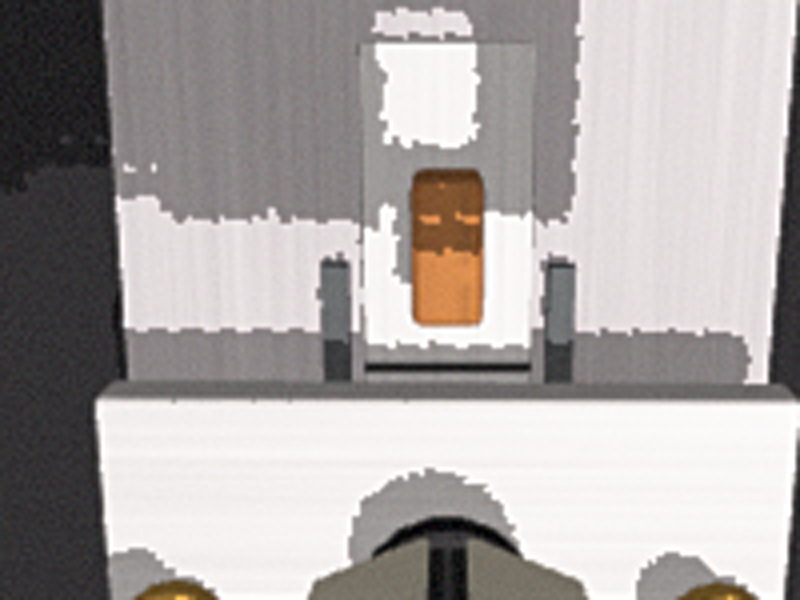

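The line (crop row 367) and the platen edge agree to within about 1 mm on the press axis: +1.5 against +1.7 in the same frame. The gauge is centred between the rails, with line middle at 447 and rail middle at 447.5. Next I'll go over the knob with the fingers shut.

Request:
{"method": "drive_tool", "body": {
  "moves": [
    {"delta_pos": [-2.5, 0, 0], "rotation": [0, 0, 0]},
    {"delta_pos": [-5, 0, 1], "rotation": [0, 0, 0]},
    {"delta_pos": [-7.1, 0, 4], "rotation": [0, 0, 0]},
    {"delta_pos": [-7.1, 0, 8], "rotation": [0, 0, 0]},
    {"delta_pos": [-7.1, 0, 11], "rotation": [0, 0, 0]},
    {"delta_pos": [-7.1, 0, 12], "rotation": [0, 0, 0]},
    {"delta_pos": [-7.1, 0, 12], "rotation": [0, 0, 0]},
    {"delta_pos": [-7.1, 0, 12], "rotation": [0, 0, 0]}
  ]
}}

```text
t: 18.93
position: [641.2, 34.6, 135.4]
ee_rot: [-180.0, -0.0, -170.9]
ft_force: [0.4, 0.6, 0.4]
finger_gap: 0.4
gripper_force: 0.0
```

Request:
{"method": "drive_tool", "body": {
  "moves": [
    {"delta_pos": [0, 0, 0], "rotation": [0, 0, 0]},
    {"delta_pos": [0, 0, 0], "rotation": [0, 0, 0]},
    {"delta_pos": [0, 0, 0], "rotation": [0, 0, 0]}
  ]
}}

```text
t: 19.18
position: [642.8, 34.8, 137.1]
ee_rot: [-180.0, 0.2, -170.9]
ft_force: [-0.8, -0.3, -0.5]
finger_gap: 0.4
gripper_force: 0.0
```

Request:
{"method": "drive_tool", "body": {
  "moves": [
    {"delta_pos": [0.1, 0, 1], "rotation": [0, 0, 0]},
    {"delta_pos": [0.1, 0, 2], "rotation": [0, 0, 0]},
    {"delta_pos": [0.1, 0, 2.7], "rotation": [0, 0, 0]},
    {"delta_pos": [0.1, 0, 3.2], "rotation": [0, 0, 0]},
    {"delta_pos": [0.1, 0, 3.6], "rotation": [0, 0, 0]},
    {"delta_pos": [0.1, 0, 3.8], "rotation": [0, 0, 0]},
    {"delta_pos": [0.1, 0, 3.8], "rotation": [0, 0, 0]}
  ]
}}

```text
t: 19.77
position: [639.7, 34.5, 96.0]
ee_rot: [180.0, -0.1, -170.9]
ft_force: [-1.4, 0.5, 3.0]
finger_gap: 0.5
gripper_force: 1.7
```

Request:
{"method": "drive_tool", "body": {
  "moves": [
    {"delta_pos": [0, 0, 0.1], "rotation": [0, 0, 0]},
    {"delta_pos": [0, 0, 0.2], "rotation": [0, 0, 0]},
    {"delta_pos": [0, 0, 0.3], "rotation": [0, 0, 0]},
    {"delta_pos": [0, 0, 0.3], "rotation": [0, 0, 0]}
  ]
}}

```text
t: 20.1
position: [639.7, 34.5, 93.5]
ee_rot: [180.0, -0.1, -170.9]
ft_force: [-3.0, -0.6, 6.7]
finger_gap: 0.5
gripper_force: 3.3
```

Request:
{"method": "drive_tool", "body": {
  "moves": [
    {"delta_pos": [0, 0, 0.1], "rotation": [0, 0, 0]},
    {"delta_pos": [0, 0, 0.2], "rotation": [0, 0, 0]},
    {"delta_pos": [0, 0, 0.2], "rotation": [0, 0, 0]},
    {"delta_pos": [0, 0, 0.2], "rotation": [0, 0, 0]}
  ]
}}

```text
t: 20.43
position: [639.7, 34.6, 91.6]
ee_rot: [180.0, -0.1, -170.9]
ft_force: [-3.3, 0.2, 6.7]
finger_gap: 0.4
gripper_force: 3.5
```

Request:
{"method": "drive_tool", "body": {
  "moves": [
    {"delta_pos": [0, 0, 0.1], "rotation": [0, 0, 0]},
    {"delta_pos": [0, 0, 0.2], "rotation": [0, 0, 0]},
    {"delta_pos": [0, 0, 0.2], "rotation": [0, 0, 0]},
    {"delta_pos": [0, 0, 0.2], "rotation": [0, 0, 0]}
  ]
}}

```text
t: 20.77
position: [639.7, 34.5, 90.3]
ee_rot: [180.0, -0.1, -170.9]
ft_force: [-4.7, 0.2, 11.9]
finger_gap: 0.3
gripper_force: 5.8
```

Request:
{"method": "drive_tool", "body": {
  "moves": [
    {"delta_pos": [0, 0, 0.05], "rotation": [0, 0, 0]},
    {"delta_pos": [0, 0, 0.1], "rotation": [0, 0, 0]},
    {"delta_pos": [0, 0, 0.1], "rotation": [0, 0, 0]},
    {"delta_pos": [0, 0, 0.1], "rotation": [0, 0, 0]}
  ]
}}

```text
t: 21.1
position: [639.8, 34.5, 90.3]
ee_rot: [180.0, -0.1, -170.9]
ft_force: [-7.0, -0.1, 18.1]
finger_gap: 0.6
gripper_force: 8.8
```

The platen stopped at knob height 90.3 mm (90 expected) while the force rose, so it rests on the blade. I'll lift straight up and look.

Request:
{"method": "drive_tool", "body": {
  "moves": [
    {"delta_pos": [0, 0, -1], "rotation": [0, 0, 0]},
    {"delta_pos": [0, 0, -4], "rotation": [0, 0, 0]},
    {"delta_pos": [0, 0, -8], "rotation": [0, 0, 0]},
    {"delta_pos": [2, 0, -12], "rotation": [0, 0, 0]},
    {"delta_pos": [5, 0, -15], "rotation": [0, 0, 0]},
    {"delta_pos": [7, 0, -16], "rotation": [0, 0, 0]},
    {"delta_pos": [7, 0, -16], "rotation": [0, 0, 0]},
    {"delta_pos": [7, 0, -16], "rotation": [0, 0, 0]}
  ]
}}

```text
t: 21.77
position: [571.3, 23.3, 249.7]
ee_rot: [-180.0, 0.1, -170.9]
ft_force: [-0.1, 0.0, 0.2]
finger_gap: 0.2
gripper_force: 0.0
```

```bash
python3 - <<'E'
from m import *
print(sense()["position"],sense()["dq"].round(1))
c=camera("wrist");f=c["frame"];x,y=map(int,proj(c,[591,26,40]))
a=cv2.resize(f[y-70:y+30,x-60:x+60],None,fx=3.3,fy=3.3,interpolation=cv2.INTER_CUBIC)
t=camera("top")["frame"][120:260,340:480];t=cv2.resize(t,None,fx=a.shape[0]/140,fy=a.shape[0]/140)
cv2.imwrite("pics/w7.png",np.hstack([a,t]))
E
```

```text
[571.27847697  23.27560439 249.66852617] [-0.3  3.2 -0.2 -0.7 -0.1 -0.6 -0. ]
```

View pics/w7.png

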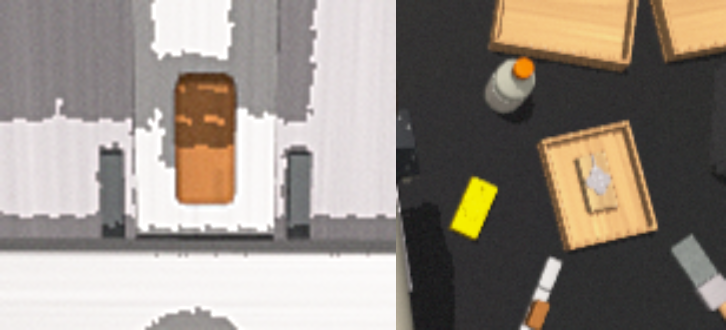

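The left view shows the line (row 236) right at the lower edge of the lowered platen (row 238), with the gauge centred between the rails. On the right, the die lies flat in the tray and the bystanders are undisturbed. I'm handing it in.

```bash
python3 -c "
from rig import *
print(sign_off())"
```

```text
the job is handed in; nothing more can be done
None
```

The job is handed in: the die is in the tray, the wide gauge is in the press with its line within about 1 mm of the platen's front edge, and the platen is pushed down onto the blade (about 22 s on the robot's clock).

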